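# Put the needle file away through the sprung dust flap

## Task

Put the needle file away in the low grey file keeper: push its blade, tip first, through the sprung dust flap until practically the whole blade is inside and just the handle is left outside, lying on the worktop. Then let go of it; leave the marker pen where it lies.

Things in the scene. Friction and masses are not known exactly. Their poses are not given: they have to be found in the camera images.
- needle_file: needle file lying flat: thin metal blade (4 mm wide, 5 thick, 92 long) on a yellow plastic handle (14 x 14 x 58 mm); 150 mm in all, about 30 g. Origin: underside (on the worktop), at half its length; z up. The blade points along -y, tip at y = -75 mm; the handle runs from y = +17 to +75 mm, its sides face -x and +x. The blade lies 5 to 10 mm above the underside.
- file_tip (a point): the tip of the file's blade, 75 mm along the file's -y from its origin and 7.5 mm above its underside
- file_keeper: low grey sleeve with a clear, closed top, fixed to the worktop, 112 (x) x 64 (y) x 40 mm high, with a 3 mm high lug on each side. Origin: centre of its underside; +x points into it, away from the mouth. Mouth: in its -x end at x = -56 mm, 52 mm wide, 4 to 33 mm above the worktop, closed by the flap. Back wall inside: x = +50 mm. Floor 4 mm thick: the file goes in with its handle sliding on the worktop.
- keeper_flap (a joint): the flap, an aluminium plate 50 x 28 mm, hinged along the mouth's top edge 33 mm above the worktop, 4 mm inside the front; rad, 0 = shut (hanging upright), grows to 1.45 as it swings inward and up. A light spring shuts it (0.3 to 1 N at its lower edge); a part pushed against it opens it and holds it open. On the file's blade it rests at about 0.6.
- marker: bystander: a dark marker pen, 14 x 133 mm, lying on the worktop along its y. Origin: underside, at half its length. Not to be moved.
Not all that is in view belongs to the job. Leave any pink look-alike of the needle_file alone.

How it is judged:
On the way:
1. the blade's tip is through the mouth and holds the flap open (x of file_tip in the frame of file_keeper above -0.045 m and value of joint keeper_flap above 0.3 rad), for 0.1 s.
At the end, for the whole second after the job is handed in: The file's tip is inside the keeper, at least 71 mm behind its front face (at most about 20 mm of the blade still outside), the sprung flap rests on the blade (open more than 0.35 rad), the handle lies on the worktop (file's origin below 15 mm), and the file is released and at rest (x of file_tip in the frame of file_keeper between 0.015 and 0.055 m and y of file_tip in the frame of file_keeper between -0.027 and 0.027 m and z of file_tip in the frame of file_keeper below 0.033 m and value of joint keeper_flap above 0.35 rad and height (world z) of needle_file below 0.015 m and linear speed of needle_file below 0.02 m/s); the robot touches nothing.
It fails at once if the marker pen is moved more than 30 mm (distance of marker from where it was at the start of the episode above 0.03 m).
It also fails if it takes over 34 s, if anything falls off the work surface, if the arm or the gripper's body presses on something with over 40 N, if the wrist force passes 120 N, or if a joint passes its speed limit or range.

## Robot

A 6-joint arm with a two-finger parallel gripper is mounted at the origin on a cart in front of the work surface, level with it; the furniture and walls round the work are solid. World frame = base frame: x ahead of the robot, y to its left, z up, the work surface at z = 0. Lengths are in m, angles in rad, forces in N, time in s.
With the tool pointing down it reaches from about 0.325 to 0.775 m from the base axis. Payload 5.5 kg.
Tool frame: the origin (TCP) lies at the very end of the fingers, on their centre line; the grasp point (between the pads) lies 19 mm behind it; z points along the fingers, y is the line along which they close (so a half turn about z gives the same grasp; the last joint's range is limited). The gripper opens to 85 mm and grips with 20 to 120 N. Pads are 22 mm wide; open, the fingers measure 114 mm over their backs; the gripper's body (76 mm by 85 mm) begins 54 mm behind the grasp point. The pads swing forward as they close: fully open they stand 13 mm farther back than shut.
Start: joints at [-1.215, 0.091, 1.231, -0, 1.82, -0.057], TCP at [0.241, -0.55, 0.231] pointing down, gripper open.
Joint ranges: [-2.87, 2.87], [-0.86, 2.18], [0.17, 2.46], [-1.51, 4.65], [0.06, 2.69], [-2.65, 2.65]. Speed limits (rad/s): [2.57, 2.57, 3.01, 3.14, 3.14, 3.14].

## Interface

Orientations are given as a unit quaternion [x, y, z, w].
In Python, from cell import sense, optics, ctrl gives the robot as it stands. The module is installed in compiled form; this text tells all that it offers.
- The arm moves only by the tool jog_arm, never from a script. Its argument "series" is a list of rows, each a list of 4 numbers: the shift along the world's x, y, z in units of 150 mm (1.0 is 150 mm), then the turn about the world's z in units of 0.12 rad (1.0 is 0.12 rad). A call has exactly 10 rows; each row shifts and turns the commanded pose from where the row before left it; what a row does not reach is not made up. A row lasts 1/8 s, in which the tool goes at most 62.5 mm and 10.7 degrees, less where a joint would pass 70% of its speed; a pose out of reach is approached as far as the arm can. A call with a number of a shift or a turn outside -1 to 1 is refused whole. A call with a gripper value outside its range is refused whole. "jaw" is the opening in per cent of the stroke, from 0 (shut) to 100 (fully open), set as the call begins (left out, the last holds). The fingers move at their own pace and stop on an object; "squeeze" is the grip in N (left out, the last holds). Time passes only in rows, so rows that do not move let the fingers close, or fill a call up. It gives the time, the measured TCP pose, the force, the opening and the grip force at its end, in the units of the state.
- sense(): the state, without advancing time (a new reading comes with each control period).
- optics.read_camera(name): name is "scene" or "top" or "wrist"; returns a dict with "pixels" (420x560x3 uint8, red, green, blue), "z_map" (420x560 float32, m along the optical axis (not along the pixel's ray), 0 where there is no reading), "fov_y" (degrees; the focal length in pixels is half the picture's height over the tangent of half this angle, whatever the lens; pixels are square), "cx", "cy" (the principal point, pixels), "xyz" and "orientation" of the camera in the world; the wrist camera has in their place "T_tool_cam" (4x4, takes a point from camera to tool coordinates, whose origin is the TCP and whose axes are the flange's). Camera axes: x right, y down, z forward; pixel columns grow to the right and rows downward; lengths in m; the calibration is good to about 2 mm. A picture is of the moment at which its call begins: read the wrist's pose just before it.
- ctrl.finish_job(): hands the job in; it is judged then, once.
The state is a dict: "t": time; "joints": joint angles; "joint_vel": joint speeds; "joint_torque": joint torques, N m; "position": TCP position; "tool_rot": TCP orientation; "wrist_force": force on the tool from outside, world axes, zero at the start; "ft_torque": the same for the moment, N m; "gripper_width": finger opening in m; "finger_force": force on a finger pad.
Only numpy, scipy, OpenCV 4.12 (cv2) and the standard library are available. Lean on these libraries where they do the work, as an engineer would, in place of code of your own. Each camera call takes 0.05 s, during which the arm holds its last target. There are 200 camera calls.

## Working session

There is one attempt and no reset: what is moved stays moved. The work goes in short steps, Python scripts to look and compute and a tool call to move; the robot and the scene stay as the last step left them, time stands still between calls to the robot, and variables do not carry over. Pictures are saved under pics/ and viewed, at most 10 in all, crops included, and the job is handed in when it is done.

Besides the shell and the picture viewer there is one more tool, called after "Request:" as name([rows], argument=value, ...), one row to a line, values as JSON. jog_arm: Moves the arm, as the interface text tells. Shifts and turns lie within -1 to 1; 1 stands for 150 mm of shift or 0.12 rad of turn. Its arguments: {"type":"object","properties":{"series":{"type":"array","items":{"type":"array","items":{"type":"number"}}},"jaw":{"type":"number"},"squeeze":{"type":"number"}},"required":["series"]}

```bash
mkdir -p pics; cat > h.py <<'E'
import numpy as np, cv2
from scipy.spatial.transform import Rotation as R
from cell import sense, optics, ctrl
def cam(n):
    s=sense(); d=optics.read_camera(n)
    if n=="wrist":
        T=np.eye(4);T[:3,:3]=R.from_quat(s["tool_rot"]).as_matrix();T[:3,3]=s["position"];T=T@np.array(d["T_tool_cam"])
    else:
        T=np.eye(4);T[:3,:3]=R.from_quat(d["orientation"]).as_matrix();T[:3,3]=d["xyz"]
    d["T"]=T; d["f"]=d["pixels"].shape[0]/2/np.tan(np.radians(d["fov_y"])/2); return d
def ray(d,uv,z):
    uv=np.atleast_2d(uv).astype(float)
    v=np.c_[(uv[:,0]-d["cx"])/d["f"],(uv[:,1]-d["cy"])/d["f"],np.ones(len(uv))]@d["T"][:3,:3].T
    o=d["T"][:3,3]; return o+v*((z-o[2])/v[:,2])[:,None]
def save(d,n,box=None,k=1):
    p=d["pixels"]
    if box: p=p[box[1]:box[3],box[0]:box[2]]
    cv2.imwrite("pics/"+n,cv2.resize(p[...,::-1],None,fx=k,fy=k,interpolation=cv2.INTER_CUBIC))
def yellow(d):
    h=cv2.cvtColor(d["pixels"],cv2.COLOR_RGB2HSV)
    m=cv2.inRange(h,(20,110,80),(35,255,255))
    c=cv2.findContours(m,cv2.RETR_EXTERNAL,cv2.CHAIN_APPROX_NONE)[0]
    return sorted([x for x in c if cv2.contourArea(x)>20],key=cv2.contourArea,reverse=True)
E
python3 - <<'E'
from h import *
for n in ("top","scene"):
    d=cam(n); save(d,n+"1.png"); print(n,d["T"].round(3).tolist(),d["f"])
    for c in yellow(d)[:5]: print(cv2.minAreaRect(c), ray(d,cv2.boxPoints(cv2.minAreaRect(c)),.012).round(3).tolist())
E
```

```text
top [[0.019, -0.999, 0.037, 0.479], [-1.0, -0.019, -0.007, 0.013], [0.007, -0.036, -0.999, 1.176], [0.0, 0.0, 0.0, 1.0]] 460.29351343592725
((407.69976806640625, 73.74131774902344), (29.12250518798828, 23.74012565612793), 54.78240966796875) [[0.892, -0.272, 0.012], [0.929, -0.322, 0.012], [0.868, -0.365, 0.012], [0.832, -0.316, 0.012]]
((479.10650634765625, 69.32786560058594), (16.00461196899414, 29.448486328125), 50.194427490234375) [[0.886, -0.46, 0.012], [0.937, -0.518, 0.012], [0.905, -0.545, 0.012], [0.855, -0.487, 0.012]]
((447.5689697265625, 59.17243194580078), (14.575016021728516, 25.86737060546875), 23.198591232299805) [[0.896, -0.391, 0.012], [0.959, -0.417, 0.012], [0.945, -0.451, 0.012], [0.882, -0.425, 0.012]]
((171.5, 250.0), (22.0, 5.0), 90.0) [[0.446, 0.28, 0.012], [0.446, 0.268, 0.012], [0.391, 0.266, 0.012], [0.391, 0.279, 0.012]]
scene [[-0.589, -0.549, 0.593, -0.102], [-0.808, 0.393, -0.439, 0.486], [0.009, -0.738, -0.675, 0.763], [0.0, 0.0, 0.0, 1.0]] 516.217056075845
((316.0, 73.0), (50.0, 36.0), 90.0) [[1.143, -0.486, 0.012], [1.076, -0.581, 0.012], [0.837, -0.38, 0.012], [0.896, -0.298, 0.012]]
((352.0294189453125, 58.882354736328125), (13.581995010375977, 23.525955200195312), 14.03624439239502) [[0.954, -0.512, 0.012], [1.061, -0.63, 0.012], [1.019, -0.649, 0.012], [0.915, -0.531, 0.012]]
((349.0, 83.0), (14.0, 16.0), 90.0) [[0.922, -0.478, 0.012], [0.894, -0.517, 0.012], [0.833, -0.462, 0.012], [0.859, -0.425, 0.012]]
((308.3665466308594, 103.30316925048828), (23.11666488647461, 9.703290939331055), 2.726310968399048) [[0.858, -0.264, 0.012], [0.897, -0.296, 0.012], [0.856, -0.345, 0.012], [0.817, -0.312, 0.012]]
((203.0327606201172, 312.6393127441406), (29.192411422729492, 8.450434684753418), 50.194427490234375) [[0.445, 0.285, 0.012], [0.449, 0.27, 0.012], [0.388, 0.267, 0.012], [0.384, 0.282, 0.012]]
```

View pics/top1.png

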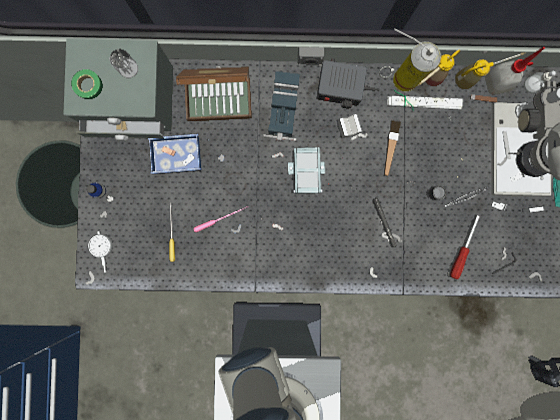

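View pics/scene1.png

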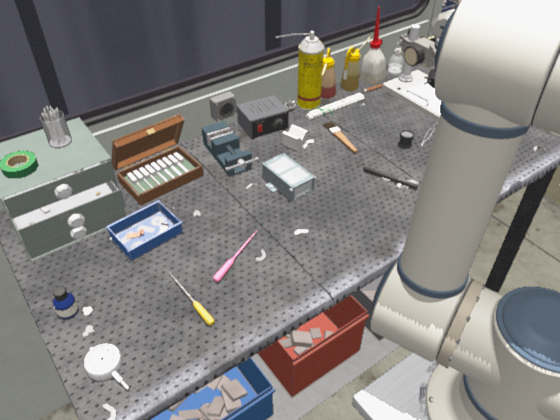

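Top view: candidates are the yellow-handled file (171,232, blade tip ≈170,205), the pink look-alike (218,220), a red screwdriver (465,250) and a brush (393,150). I choose the yellow one. Keeper ≈(307,170), marker (385,222). The scene view shows the same layout. I'll check both in one close crop.

```bash
python3 - <<'E'
from h import *
d=cam("top"); p=d["pixels"]
a=cv2.resize(p[135:205,275:340],None,fx=5.5,fy=5.5,interpolation=cv2.INTER_CUBIC)
b=cv2.resize(p[195:265,140:205],None,fx=5.5,fy=5.5,interpolation=cv2.INTER_CUBIC)
cv2.imwrite("pics/crop.png",np.hstack([a,b])[...,::-1])
s=cam("scene"); save(s,"crop2.png",(235,130,345,215),6)
print(ray(d,[[171,205]],.0075),ray(d,[[295,148],[320,148],[320,192],[295,192]],.04).round(3).tolist())
E
```

```text
[[0.53191445 0.27869404 0.0075    ]] [[0.678, -0.032, 0.04], [0.679, -0.094, 0.04], [0.57, -0.096, 0.04], [0.569, -0.034, 0.04]]
```

View pics/crop.png

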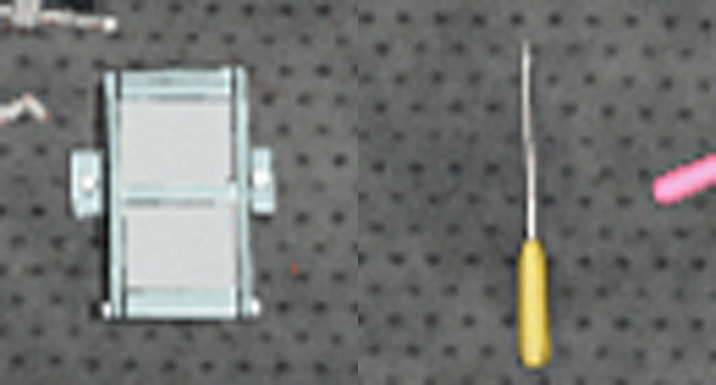

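View pics/crop2.png

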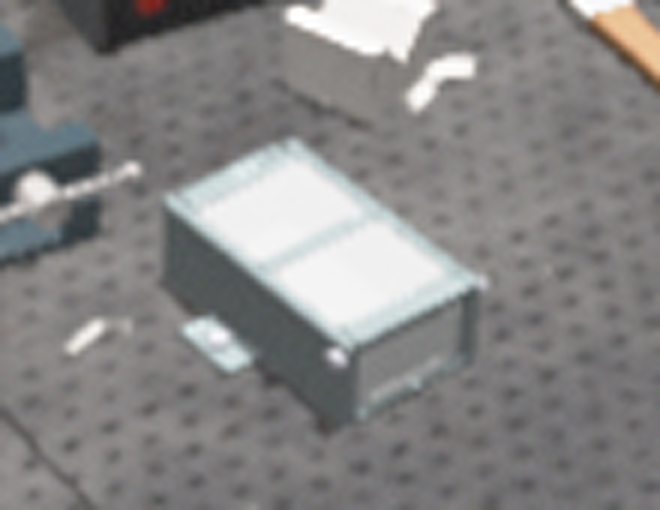

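The crop confirms the yellow file, with its blade pointing to +x. The keeper's open mouth with the flap faces the robot (-x), with white screws at the front top corners.

```bash
python3 - <<'E'
from h import *
s=sense(); print(s["t"],R.from_quat(s["tool_rot"]).as_matrix().round(3).tolist(),s["position"],s["gripper_width"])
d=cam("top")
for c in yellow(d):
    if 160<c[:,0,0].mean()<185: print(ray(d,c[:,0].mean(0),.008))
d=cam("wrist");print(d["T_tool_cam"],d["f"])
E
```

```text
0.2 [[0.916, 0.401, -0.0], [0.401, -0.916, 0.001], [0.0, -0.001, -1.0]] [ 0.24065475 -0.54944454  0.23057094] 0.08546974081728828
[[0.41865206 0.27420515 0.008     ]]
[[ 1.44011947e-03 -9.55239061e-01 -2.95831475e-01  7.60667560e-02]
 [ 9.99998361e-01  1.70033402e-03 -6.22342032e-04  1.54614115e-03]
 [ 1.09749774e-03 -2.95830094e-01  9.55239944e-01 -1.43869267e-01]
 [ 0.00000000e+00  0.00000000e+00  0.00000000e+00  1.00000000e+00]] 310.76262313888896
```

Request:
jog_arm([
  [0.187,0.327,0,-0.31],
  [0.187,0.327,0,-0.31],
  [0.187,0.327,0,-0.31],
  [0.187,0.327,0,-0.31],
  [0.187,0.327,0,-0.31],
  [0.187,0.327,0,-0.31],
  [0.187,0.327,0,-0.31],
  [0.187,0.327,0,-0.31],
  [0.187,0.327,0,-0.31],
  [0.187,0.327,0,-0.31],
], jaw=100, squeeze=40)

```text
t: 1.55
position: [0.5219, -0.0573, 0.2314]
tool_rot: [1.0, 0.02, 0.0, 0.0]
wrist_force: [1.2, 0.1, -0.3]
gripper_width: 0.0854
finger_force: 0.0
```

```bash
python3 - <<'E'
from h import *
import pickle
d=cam("wrist"); save(d,"w1.png",None,1.4); s=sense(); print(s["t"],s["position"]); pickle.dump(d,open("w1.pkl","wb"))
E
```

```text
1.6 [ 0.52394898 -0.05149523  0.23070275]
```

View pics/w1.png

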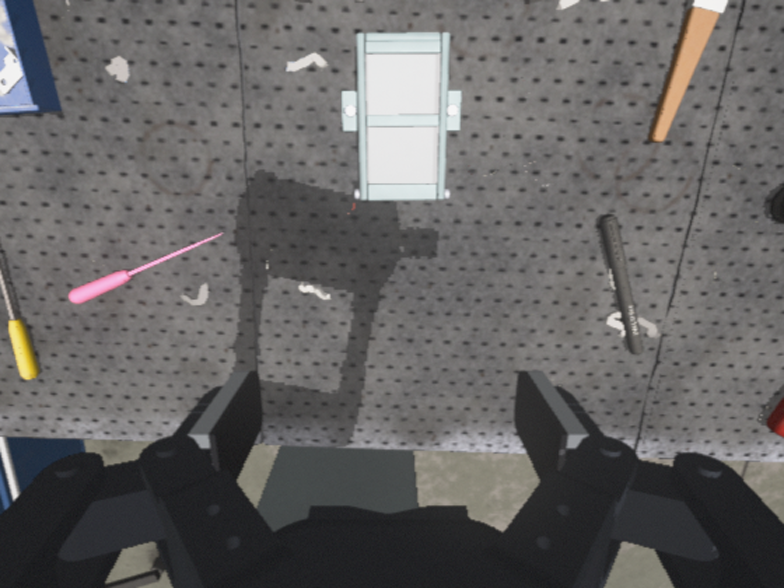

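Wrist view: keeper top corners (359,33), (449,33), (447,200), (357,200), mouth edge at the bottom; marker at (622,285), well to the right. A white shaving lies at (314,291).

```bash
python3 - <<'E'
from h import *
import pickle
d=pickle.load(open("w1.pkl","rb"))
P=ray(d,np.array([[359,33],[449,33],[447,200],[357,200]])/1.4,.04); print(P.round(4).tolist())
u=(P[0]+P[1]-P[2]-P[3])/2; v=(P[0]+P[3]-P[1]-P[2])/2
print("len",np.linalg.norm(u),"w",np.linalg.norm(v),"yaws",np.arctan2(u[1],u[0]),np.arctan2(-v[0],v[1]),"c",P.mean(0),"front",(P[2]+P[3])/2)
print(ray(d,np.array([[314,291],[622,285]])/1.4,0).round(3).tolist(), sense()["position"])
E
```

```text
[[0.6793, -0.0324, 0.04], [0.6818, -0.0936, 0.04], [0.5704, -0.1013, 0.04], [0.5676, -0.0333, 0.04]]
len 0.111596036739687 w 0.06468024756591294 yaws 0.038535484937030066 0.040965060478802835 c [ 0.62477237 -0.06512391  0.04      ] front [ 0.56901578 -0.06727358  0.04      ]
[[0.482, 0.007, 0.0], [0.499, -0.27, 0.0]] [ 0.52394898 -0.05149523  0.23070275]
```

Request:
jog_arm([
  [-0.1,0.312,-0.1,0],
  [-0.1,0.312,-0.1,0],
  [-0.1,0.312,-0.1,0],
  [-0.1,0.312,-0.1,0],
  [-0.1,0.312,-0.1,0],
  [-0.1,0.312,-0.1,0],
  [-0.1,0.312,-0.1,0],
  [0,0,0,0],
  [0,0,0,0],
  [0,0,0,0],
])

```text
t: 2.85
position: [0.417, 0.2675, 0.127]
tool_rot: [1.0, 0.02, 0.001, -0.0]
wrist_force: [-0.3, -0.1, -0.6]
gripper_width: 0.0853
finger_force: 0.0
```

```bash
python3 - <<'E'
from h import *
d=cam("wrist"); save(d,"w2.png",None,1.2); s=sense(); print(s["t"],s["position"],R.from_quat(s["tool_rot"]).as_matrix()[:2,0])
for c in yellow(d)[:2]:
    r=cv2.minAreaRect(c); P=ray(d,cv2.boxPoints(r),.010); print(r,P.round(4).tolist(),ray(d,c[:,0].mean(0),.008))
E
```

```text
2.9 [0.4170095  0.26753968 0.12696142] [0.99924283 0.03889109]
((269.5, 202.0), (64.0, 15.0), 90.0) [[0.4473, 0.2803, 0.01], [0.4478, 0.2676, 0.01], [0.3898, 0.2653, 0.01], [0.3893, 0.2788, 0.01]] [[0.41890798 0.27309418 0.008     ]]
```

View pics/w2.png

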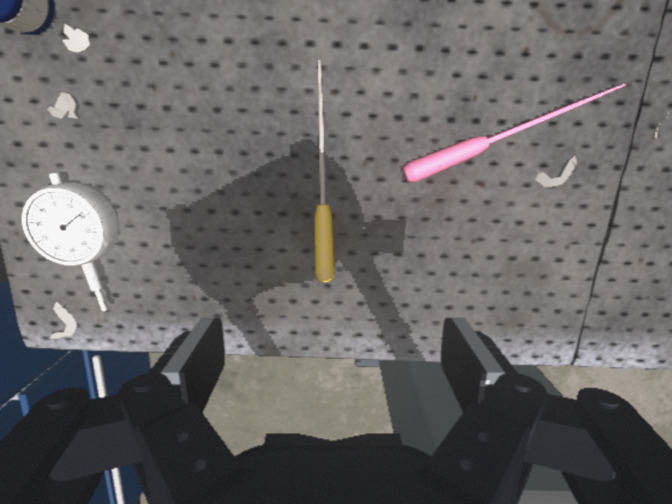

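Wrist view: the yellow handle is centred at (324,243), blade tip (319,62); the pink one (450,160) is off to the side. Sizes match (58 × 13 mm). Descending.

Request:
jog_arm([
  [0,0.037,-0.14,0.2],
  [0,0,-0.14,0],
  [0,0,-0.14,0],
  [0,0,-0.14,0],
  [0,0,-0.14,0],
  [0,0,-0.08,0],
  [0,0,-0.04,0],
  [0,0,0,0],
  [0,0,0,0],
  [0,0,0,0],
])

```text
t: 4.15
position: [0.4166, 0.2743, 0.004]
tool_rot: [0.999, 0.032, 0.001, -0.0]
wrist_force: [-0.3, 0.1, 0.4]
gripper_width: 0.0852
finger_force: 0.0
```

Request:
jog_arm([
  [0,0,0,0],
  [0,0,0,0],
  [0,0,0,0],
  [0,0,0,0],
  [0,0,0,0],
  [0,0,0,0],
  [0,0,0,0],
  [0,0,0,0],
  [0,0,0,0],
  [0,0,0,0],
], jaw=0, squeeze=40)

```text
t: 5.4
position: [0.4163, 0.2741, 0.0034]
tool_rot: [0.999, 0.032, 0.0, -0.0]
wrist_force: [1.0, -1.1, 1.4]
gripper_width: 0.013
finger_force: 41.6
```

Request:
jog_arm([
  [0,0,0.25,0],
  [0,0,0.25,0],
  [-0.01,-0.29,0,0],
  [-0.01,-0.29,0,0],
  [-0.01,-0.29,0,-0.1],
  [-0.01,-0.29,0,-0.1],
  [-0.01,-0.29,0,0],
  [-0.01,-0.29,0,0],
  [-0.01,-0.29,0,0],
  [0,-0.28,0,0],
])

```text
t: 6.65
position: [0.4051, -0.0738, 0.0779]
tool_rot: [1.0, 0.02, -0.0, -0.0]
wrist_force: [0.8, -0.4, 0.1]
gripper_width: 0.0131
finger_force: 41.3
```

Request:
jog_arm([
  [0,0,0,0],
  [0,0,-0.1,0],
  [0,0,-0.1,0],
  [0,0,-0.1,0],
  [0,0,-0.1,0],
  [0,0,0,0],
  [0,0,0,0],
  [0,0,0,0],
  [0,0,0,0],
  [0,0,0,0],
])

```text
t: 7.9
position: [0.4059, -0.0725, 0.0186]
tool_rot: [1.0, 0.02, 0.0, 0.0]
wrist_force: [-0.5, -0.1, 0.3]
gripper_width: 0.0129
finger_force: 41.3
```

```bash
python3 - <<'E'
from h import *
d=cam("wrist"); save(d,"w3.png",None,1.4); s=sense(); print(s["t"],s["position"],R.from_quat(s["tool_rot"]).as_matrix()[:2,0],s["gripper_width"])
import pickle; pickle.dump(d,open("w3.pkl","wb"))
E
```

```text
7.95 [ 0.40582173 -0.07251067  0.01847713] [0.99916916 0.04075364] 0.012990657640242827
```

View pics/w3.png

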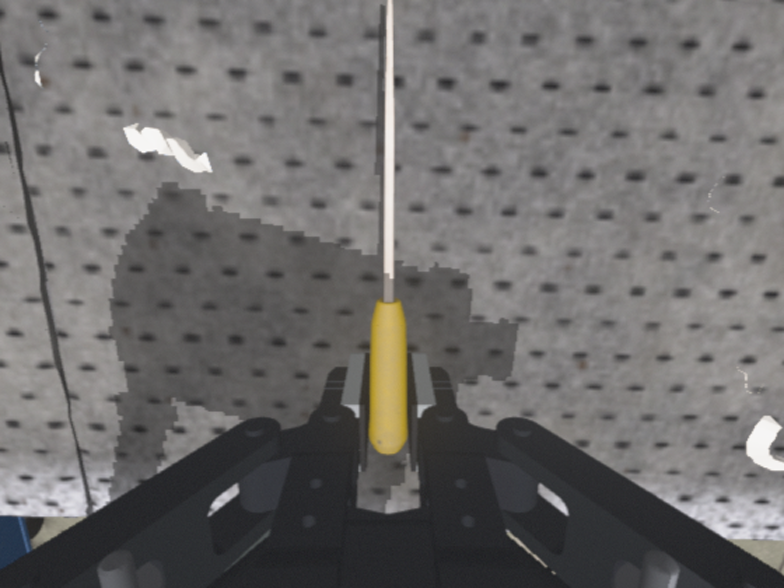

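Wrist view: the file is held straight along the jaws, handle at (388,380), blade running up at column 388; the tip is above the frame. Lowering slightly and inserting partway.

Request:
jog_arm([
  [0,0,-0.04,0],
  [0.07,0.003,0,0],
  [0.07,0.003,0,0],
  [0.07,0.003,0,0],
  [0.07,0.003,0,0],
  [0.07,0.003,0,0],
  [0.07,0.003,0,0],
  [0.04,0.002,0,0],
  [0,0,0,0],
  [0,0,0,0],
])

```text
t: 9.2
position: [0.4746, -0.0694, 0.0121]
tool_rot: [1.0, 0.02, -0.0, -0.0]
wrist_force: [0.7, 0.5, -1.5]
gripper_width: 0.0131
finger_force: 41.1
```

```bash
python3 - <<'E'
from h import *
d=cam("scene");t=cam("top"); 
a=cv2.resize(d["pixels"][140:230,235:345],(440,360),interpolation=cv2.INTER_CUBIC)
b=cv2.resize(t["pixels"][135:225,265:352],(348,360),interpolation=cv2.INTER_CUBIC)
cv2.imwrite("pics/i1.png",np.hstack([a,b])[...,::-1])
E
```

```text
(no output)
```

View pics/i1.png

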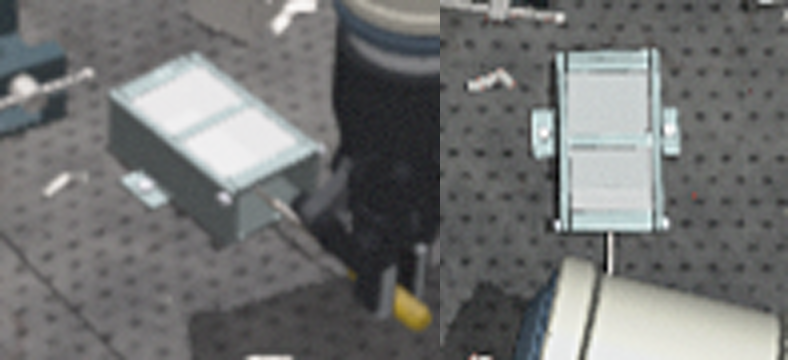

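The blade runs through the middle of the mouth (scene crop (270,200), top crop (610,240)), with low contact forces. Pushing on, then lowering.

Request:
jog_arm([
  [0.07,0.003,0,0],
  [0.07,0.003,0,0],
  [0.07,0.003,0,0],
  [0.07,0.003,0,0],
  [0.07,0.003,0,0],
  [0.01,0,0,0],
  [0,0,-0.03,0],
  [0,0,-0.026,0],
  [0,0,0,0],
  [0,0,0,0],
])

```text
t: 10.55
position: [0.5284, -0.0672, 0.0036]
tool_rot: [1.0, 0.02, -0.0, -0.0]
wrist_force: [-0.5, 0.4, -1.9]
gripper_width: 0.013
finger_force: 41.1
```

```bash
python3 - <<'E'
from h import *
d=cam("wrist"); save(d,"w4.png",None,1.4); s=sense(); print(s["t"],s["position"])
import pickle; pickle.dump(d,open("w4.pkl","wb"))
E
```

```text
10.6 [ 0.52846421 -0.0672017   0.00363459]
```

View pics/w4.png

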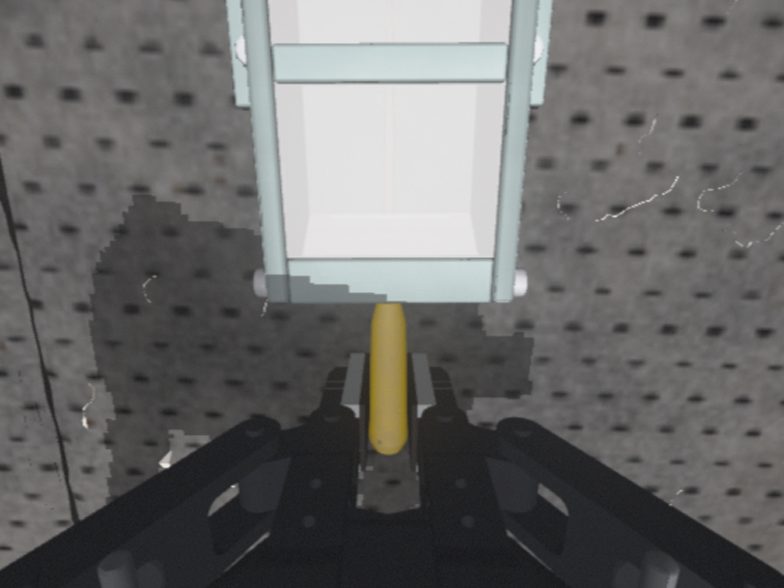

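Wrist view: the handle (388,380) lies just in front of the mouth edge (row 301), centred, with the blade seen inside through the clear top. Releasing and backing off.

Request:
jog_arm([
  [0,0,0,0],
  [0,0,0,0],
  [0,0,0,0],
  [0,0,0,0],
  [0,0,0,0],
  [0,0,0,0],
  [0,0,0,0],
  [0,0,0,0],
  [0,0,0,0],
  [0,0,0,0],
], jaw=50)

```text
t: 11.85
position: [0.5287, -0.0672, 0.0039]
tool_rot: [1.0, 0.02, -0.0, -0.0]
wrist_force: [0.4, -0.5, 0.6]
gripper_width: 0.0428
finger_force: 0.0
```

Request:
jog_arm([
  [0,0,0.1,0],
  [0,0,0.15,0],
  [0,0,0.2,0],
  [0,0,0.2,0],
  [0,0,0.2,0],
  [0,0,0.1,0],
  [0,0,0,0],
  [0,0,0,0],
  [0,0,0,0],
  [0,0,0,0],
])

```text
t: 13.1
position: [0.5283, -0.0672, 0.1453]
tool_rot: [1.0, 0.02, -0.001, -0.0]
wrist_force: [0.1, -0.1, -0.2]
gripper_width: 0.0428
finger_force: 0.0
```

```bash
python3 - <<'E'
from h import *
d=cam("wrist"); save(d,"w5.png",None,1.4); s=sense(); print(s["t"],s["position"])
for c in yellow(d)[:2]:
    r=cv2.minAreaRect(c); print(r,ray(d,cv2.boxPoints(r),.008).round(4).tolist())
E
```

```text
13.15 [ 0.52842137 -0.06715741  0.14560368]
((277.0, 196.0), (60.0, 14.0), 90.0) [[0.5586, -0.0606, 0.008], [0.5592, -0.0733, 0.008], [0.5012, -0.0761, 0.008], [0.5006, -0.0626, 0.008]]
```

View pics/w5.png

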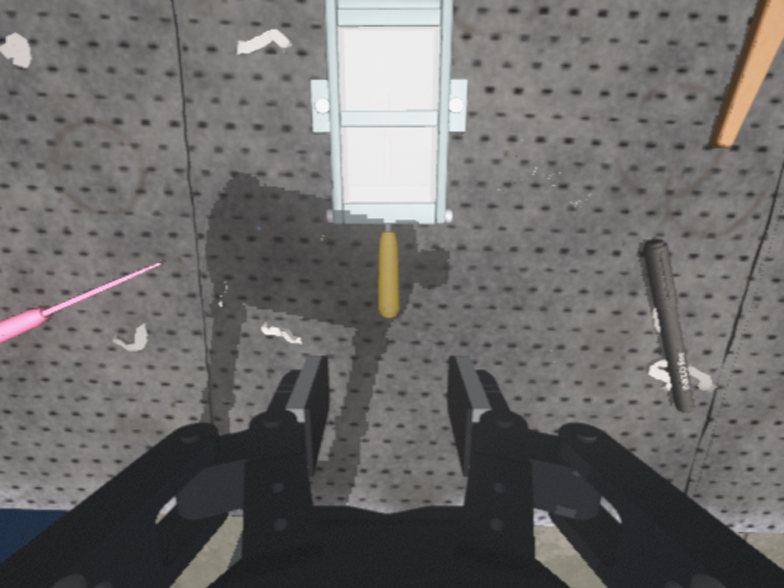

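The file lies straight, with its handle (388,275) outside and about 10 mm of blade showing before the mouth (388,225). That puts the tip at about x = +0.026 in the keeper frame. The marker (665,325) is untouched.

```bash
python3 -c "
from cell import ctrl; print(ctrl.finish_job())"
```

```text
the job is handed in; nothing more can be done
None
```

The needle file is in the keeper and released, with about 10 mm of blade and the handle outside on the worktop, and the marker pen was not touched; I handed the job in at about 13 s and got no verdict back.

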